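Set the stud of a strap plate in the treadle press

ROBOT

A 7-joint arm with a two-finger parallel gripper is mounted at the origin on the work surface. World frame = base frame: x ahead of the robot, y to its left, z up, the work surface at z = 0. Lengths are in m, angles in rad, forces in N, time in s.
With the tool pointing down it reaches from about 0.425 to 0.875 m from the base axis. Payload 8.4 kg.
Tool frame: the origin (TCP) lies on the mounting face of the last link; the fingertips stand 173 mm ahead of it and the grasp point (between the pads) lies 155 mm ahead of it; z points along the fingers, y is the line along which they close (so a half turn about z gives the same grasp; the last joint's range is limited). The gripper opens to 85 mm and grips with 20 to 120 N. Pads are 22 mm wide; open, the fingers measure 114 mm over their backs; the gripper's body (76 mm by 85 mm) begins 54 mm behind the grasp point. The pads swing forward as they close: fully open they stand 13 mm farther back than shut.
Start: joints at [1.001, 0.333, 0.04, 1.465, -0.013, 1.343, -0.059], TCP at [0.295, -0.579, 0.405] pointing down, gripper open.
Joint ranges: [-2.58, 2.58], [-0.38, 2.09], [-1.3, 1.39], [0.25, 2.4], [-1.5, 4.64], [0.08, 2.09], [-2.65, 2.65]. Speed limits (rad/s): [2.22, 2.22, 2.79, 2.79, 3.14, 3.14, 3.14].

INTERFACE

Orientations are given as a rotation vector (axis times angle).
In Python, from workcell import r gives the robot as it stands.
- The arm moves only by the tool apply_moves, never from a script. Its argument "steps" is a list of rows, each a list of 7 numbers: the shift along the tool's x, y, z as a fraction of full scale, then the turn, a rotation vector about the tool's x, y, z as a fraction of full scale, then the closure, from 0 (fully open) to 1 (shut). A call has 1 to 5 rows; each row shifts and turns the commanded pose from where the row before left it, along the tool's axes as they then stand; what a row does not reach is not made up. Full scale, the value 1, is 250 mm for a shift and 180 degrees for a turn. A row lasts 1/10 s, in which the tool goes at most 50 mm and 8.59 degrees, less where a joint would pass 70% of its speed; a pose out of reach is approached as far as the arm can. A call with a number of a shift or a turn outside -1 to 1 is refused whole. A call with a gripper value outside its range is refused whole. The fingers move at their own pace and stop on an object; the grip force is fixed at half the most. Time passes only in rows, so rows that do not move let the fingers close. It gives the time, the measured TCP pose, the force, the opening and the grip force at its end, in the units of the state.
- r.read_state(): the state, without advancing time (a new reading comes with each control period).
- r.grab_frame(name): name is "scene" or "top" or "wrist"; returns (picture, depth): 400x640x3 uint8, red, green, blue; 400x640 float32, m along the optical axis (not along the pixel's ray), 0 where there is no reading.
- r.get_calibration(name): a dict with "fovy" (degrees; the focal length in pixels is half the picture's height over the tangent of half this angle, whatever the lens; pixels are square), "cx", "cy" (the principal point, pixels), "k1" (the pictures are not rectified: a ray, as slopes to the right and down, at radius r is drawn at 1 + k1 r^2 times it, then the intrinsics apply), "view" (4x4, takes a point from world to camera coordinates); the wrist camera has in their place "T_tool_cam" (4x4, takes a point from camera to tool coordinates, whose origin is the TCP and whose axes are the flange's). Camera axes: x right, y down, z forward; pixel columns grow to the right and rows downward; lengths in m; the calibration is good to about 2 mm. A picture is of the moment at which its call begins: read the wrist's pose just before it. get_calibration takes no time and is no camera call.
- r.job_done(): hands the job in; it is judged then, once.
The state is a dict: "t": time; "qpos": joint angles; "qd": joint speeds; "effort": joint torques, N m; "position": TCP position; "orientation": TCP orientation; "wrist_force": force on the tool from outside, world axes, zero at the start; "torque": the same for the moment, N m; "opening": finger opening in m; "grip_force": force on a finger pad.
Only numpy, scipy, OpenCV 4.12 (cv2) and the standard library are available. Lean on these libraries where they do the work, as an engineer would, in place of code of your own. Each camera call takes 0.05 s, during which the arm holds its last target. There are 200 camera calls.

TASK

Clear the fitting left in the pocket of the press's loading slide back into the bin's empty compartment, flat on its floor; then take from the bin the fitting with one round stud on a rectangular plate, lay it flat in the pocket, let go, and push the slide fully home under the ram. Then press the treadle pedal right down to its stop, hold it there for half a second and let it come up again, with the fitting still in the pocket under the ram. Leave the other two fittings in their compartments and everything else on the bench where it stands.

Things in the scene. Friction and masses are not known exactly. Their poses are not given: they have to be found in the camera images.
- stud_plate: The fitting to be set: brass rectangular plate 28 (its x) x 44 (its y) x 5 thick with ONE round stud, 16 dia, rising 20 above the middle of the plate (25 tall in all), 60 g or so. Origin: centre of its underside, z up. It lies plate down in one of the bin's compartments, at any yaw; which one varies.
- twin_plate: Other fitting: the same size of plate with two thinner round studs (12 dia, 28 apart). Stays in its compartment. Origin: centre of its underside.
- disc_stud: Other fitting: round disc 42 dia x 5 thick with one round stud 16 dia, 25 tall in all. Stays in its compartment. Origin: centre of its underside.
- bar_plate: Other fitting: the same size of plate with a long straight bar on it (9 along its x, 36 along its y, 20 high; 25 tall in all). It starts lying in the slide's pocket and belongs in the bin's one empty compartment. Origin: centre of its underside.
- bin: Fixed grey open bin 180 x 180 x 32 tall, walls, floor and the two crossing dividers 5 thick (dividers as tall as the walls): 2 x 2 compartments about 82 square inside, centres at +-44 along its x and y. Origin: centre of its underside, sides along x and y. Three hold one fitting each, one is empty. Left or right of the press, the treadle on the other side.
- press: Fixed grey C-frame bench press. Origin: on the bench under the ram axis; +x: the way the slide goes home (away from the robot), z up. Base x -250 to +120, 124 wide, 18 tall; guide rails at y +-50, 30 high. Head x -36 to +120, 80 wide, underside 95 (below a collar) and top 230 above the bench; column behind, x +48 to +118.
- slide (a joint): Loading slide of the press, m: 0 fully out towards the robot, 0.130 fully home (pocket under the ram, against a stop). Stays where it is left; takes about 3 N to move. It starts fully out.
- nest (a point): Centre of the floor of the slide's pocket, 31 above the bench; moves with the slide; axes as the press. The pocket is 36 (x) x 52 (y) inside, so the plate's 28 side lies along the slide, with walls 6 thick and 5 high round it.
- slide_post (a point): Top centre of the upright black post on the near end of the slide, used to push it: 18 dia, 40 tall, top 71 above the bench, 100 from the pocket's centre towards the robot; moves with the slide.
- treadle: Fixed base of the treadle, 200 (x) x 112 (y), 12 thick, with side cheeks at y +-47 from x -35 to +95, to 46 high. Origin: centre of its underside. The pedal's hinge lies across it at x +85, 33 above the bench, and its free end points to -x, towards the robot.
- pedal (a joint): Spring pedal of the treadle, rad: 0 up (tilted, free end raised), 0.30 pressed down to its stop (level). It springs back when let go; about 6 N at the tread starts it and 10 N holds it down. It drives the ram down to within 1 mm of the stud's top.
- pedal_tread (a point): Middle of the ribbed rubber tread on the pedal's top face, 138 from the hinge: about 81 above the bench when up, 41 when down; moves with the pedal. The pedal is 70 wide and reaches 34 beyond this point.
- thread_cone: Bystander: grey cone of thread standing upright, 58 dia at its foot, 130 tall; origin under its centre
- jar: Bystander: amber glass jar with a black lid, 56 dia, 85 tall; origin under its centre
- spool: Bystander: small wooden spool standing upright behind the treadle, 42 dia, 50 tall; origin under its centre
- tin: Bystander: red tin lying behind the bin, 50 x 85 x 35 tall; origin under its centre
- hammer: Bystander: hammer lying at the left of the bench, 260 long along its x axis
- awl: Bystander: awl with a wooden handle lying at the right of the bench, 170 long along its x axis
- beeswax: Bystander: yellow wax block, 60 x 40 x 25 tall, at the near left

How it is judged:
On the way, in this order (a step that is already met when the one before it is completed fails the run):
1. the bar fitting lies flat on the floor of the bin's empty compartment, released (x of bar_plate in the frame of bin between -0.085 and 0.085 m and y of bar_plate in the frame of bin between -0.085 and 0.085 m and z of bar_plate in the frame of bin below 0.009 m and angle between bar_plate's own z axis and vertical below 0.1 rad and horizontal distance between bar_plate and twin_plate above 0.05 m and horizontal distance between bar_plate and disc_stud above 0.05 m and horizontal distance between bar_plate and stud_plate above 0.05 m and contact force between the fingers and bar_plate below 0.3 N), for 0.2 s.
2. the single-stud plate lies flat in the slide's pocket, released (horizontal distance between stud_plate and nest below 0.009 m and z of stud_plate in the frame of nest between -0.003 and 0.003 m and angle between the x axis of stud_plate and the x axis of nest, either way round below 0.25 rad and angle between stud_plate's own z axis and vertical below 0.1 rad and contact force between the fingers and stud_plate below 0.3 N), for 0.2 s.
3. the slide is pushed fully home (within 5 mm) with the plate in its pocket (horizontal distance between stud_plate and nest below 0.009 m and z of stud_plate in the frame of nest between -0.003 and 0.003 m and angle between the x axis of stud_plate and the x axis of nest, either way round below 0.25 rad and angle between stud_plate's own z axis and vertical below 0.1 rad and value of joint slide above 0.125 m), for 0.2 s.
4. the pedal is pressed to its stop (0.27 rad or more) and held for 0.3 s, the plate in the pocket and the slide home (all of step 3 and value of joint pedal above 0.27 rad), for 0.3 s.
At the end, for the whole second after the job is handed in: Bar fitting flat on the bin's floor, 50 mm or more from the other two; single-stud plate flat, at rest in the slide's pocket (within 9 mm of its centre, squared within 0.25 rad); slide within 5 mm of its stop; pedal back up (below 0.05 rad) (all of step 3 and x of bar_plate in the frame of bin between -0.085 and 0.085 m and y of bar_plate in the frame of bin between -0.085 and 0.085 m and z of bar_plate in the frame of bin below 0.009 m and angle between bar_plate's own z axis and vertical below 0.1 rad and horizontal distance between bar_plate and twin_plate above 0.05 m and horizontal distance between bar_plate and disc_stud above 0.05 m and value of joint pedal below 0.05 rad and linear speed of stud_plate below 0.02 m/s); the robot touches nothing.
It fails at once if another fitting is moved more than 50 mm or lifted out of its compartment (distance of any of twin_plate, disc_stud from where it was at the start of the episode above 0.05 m).
It fails at once if a bystander on the bench is moved more than 40 mm or knocked over (distance of any of thread_cone, jar, spool, tin, hammer, awl, beeswax from where it was at the start of the episode above 0.04 m or angle between any of thread_cone, jar, spool's own z axis and vertical above 0.6 rad).
It also fails if it takes over 72 s, if anything falls off the work surface, if the arm or the gripper's body presses on something with over 40 N, if the wrist force passes 120 N, or if a joint passes its speed limit or range.

## Working session

There is one attempt and no reset: what is moved stays moved. The work goes in short steps, Python scripts to look and compute and a tool call to move; the robot and the scene stay as the last step left them, time stands still between calls to the robot, and variables do not carry over. Pictures are saved under pics/ and viewed, at most 13 in all, crops included, and the job is handed in when it is done.

Besides the shell and the picture viewer there is one more tool, called as a command line: name --pt "numbers of a row" for each row, then --argument value for the rest. apply_moves: Moves the arm, as the interface text tells. Its arguments: {"type":"object","properties":{"steps":{"type":"array","items":{"type":"array","items":{"type":"number"}}}},"required":["steps"]}

```bash
mkdir -p pics; ls; cat > h.py <<'E'
import numpy as np, cv2
from workcell import r
from scipy.spatial.transform import Rotation as R
def snap(n):
    s=r.read_state(); p,d=r.grab_frame(n); c=r.get_calibration(n)
    f=200/np.tan(np.radians(c["fovy"])/2)
    if n=="wrist":
        T=np.eye(4);T[:3,:3]=R.from_rotvec(s["orientation"]).as_matrix();T[:3,3]=s["position"]
        W=T@np.array(c["T_tool_cam"])
    else: W=np.linalg.inv(np.array(c["view"]))
    return p,d,c,f,W
def cloud(n,S=None):
    p,d,c,f,W=S or snap(n)
    h,w=d.shape
    K=np.array([[f,0,c["cx"]],[0,f,c["cy"]],[0,0,1]]); D=np.array([c["k1"],0,0,0,0.])
    vv,uu=np.mgrid[0:h,0:w]
    q=cv2.undistortPoints(np.stack([uu,vv],-1).reshape(-1,1,2).astype(float),K,D).reshape(h,w,2)
    P=np.dstack([q*d[...,None],d])@W[:3,:3].T+W[:3,3]
    P[d<=0]=np.nan
    return p,P
E
python3 - <<'E'
from h import *
print(r.read_state())
for n in("top","scene"):
    p,P=cloud(n); cv2.imwrite(f"pics/{n}0.png",p[...,::-1]); np.save(n+"0.npy",P)
    print(r.get_calibration(n)); 
print(r.get_calibration("wrist"))
E
```

```text
pics
{'t': 0.0, 'qpos': array([ 1.00083517,  0.33391909,  0.03989342,  1.46624448, -0.01341231,
        1.34330985, -0.05852327]), 'qd': array([ 0.00127042, -0.00047631,  0.00153841,  0.00036473,  0.00120468,
        0.00056668,  0.00082248]), 'effort': array([-1.56443628e-03, -6.58559060e+01,  1.36495616e+00, -4.05567491e+01,
        1.68927986e-02,  1.27470901e-02, -3.95054008e-05]), 'position': array([ 0.29472515, -0.57915353,  0.40382913]), 'orientation': array([-3.05348792e+00, -7.32206952e-01,  7.49340951e-04]), 'wrist_force': array([ 0.36526362,  0.84278964, -0.20664111]), 'torque': array([ 0.01379602,  0.00105696, -0.03712359]), 'grip_force': 0.0, 'opening': 0.08553751667692633}
{'fovy': 56.97533808466457, 'cx': 317.8038852280908, 'cy': 196.3843404897408, 'k1': -0.003464771799775338, 'view': array([[-0.01095645, -0.99983711,  0.01434273,  0.00468206],
       [-0.99715601,  0.00985523, -0.07471787,  0.51426817],
       [ 0.07456435, -0.01512058, -0.99710156,  1.25195997],
       [ 0.        ,  0.        ,  0.        ,  1.        ]])}
{'fovy': 47.29736209547066, 'cx': 317.19836606170793, 'cy': 197.68220514698794, 'k1': -0.05422225301216229, 'view': array([[ 0.75990461,  0.64990355,  0.0130523 , -0.39879563],
       [ 0.54642387, -0.6277767 , -0.55436213, -0.21370531],
       [-0.35208799,  0.42839443, -0.83217322,  1.82756137],
       [ 0.        ,  0.        ,  0.        ,  1.        ]])}
{'fovy': 65.30759249620552, 'cx': 315.01627718721875, 'cy': 199.1815311911257, 'k1': 0.0030497348348343363, 'T_tool_cam': array([[ 4.46128769e-04, -9.49192487e-01, -3.14695763e-01,
         8.19304673e-02],
       [ 9.99999170e-01,  8.03833744e-04, -1.00689170e-03,
         4.36437434e-04],
       [ 1.20869711e-03, -3.14695052e-01,  9.49192058e-01,
         2.97876402e-02],
       [ 0.00000000e+00,  0.00000000e+00,  0.00000000e+00,
         1.00000000e+00]])}
```

View pics/top0.png

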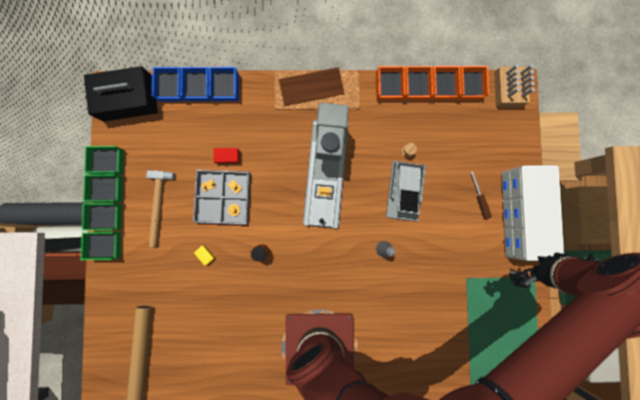

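View pics/scene0.png

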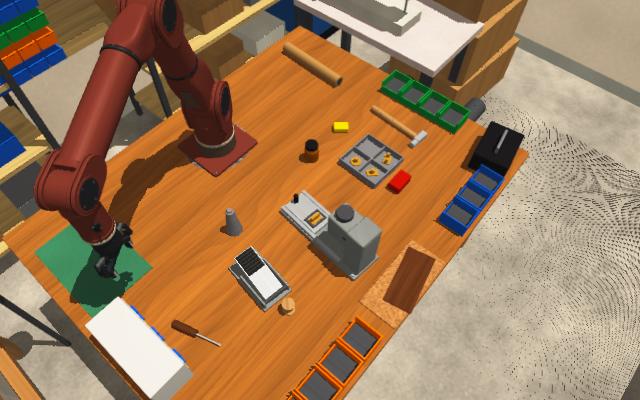

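The top view shows the bin at about (222,198), the press at (326,165) with its pocket at (324,190), and the treadle at (407,190). The empty compartment is the near left one, at (208,211). Jar is at (261,254), cone at (386,249).

```bash
python3 - <<'E'
from h import *
P=np.load("top0.npy")
def rect(u0,u1,v0,v1,z0,z1,name):
    q=P[v0:v1,u0:u1].reshape(-1,3); q=q[(q[:,2]>z0)&(q[:,2]<z1)]
    (c,s,a)=cv2.minAreaRect((q[:,:2]*1000).astype(np.float32)); print(name,len(q),np.round(c),np.round(s),round(a,1),np.nanmedian(q[:,2]).round(4))
rect(185,260,160,235,.022,.045,"bin")
rect(295,355,100,235,.01,.024,"pressbase")
rect(295,355,100,235,.20,.26,"presshead")
rect(295,355,160,235,.055,.085,"post")
rect(380,430,155,225,.006,.1,"treadle")
rect(250,275,240,270,.02,.1,"jar")
rect(370,400,235,265,.02,.15,"cone")
rect(400,418,140,157,.02,.1,"spool")
for n,(u,v) in dict(bl=(208,185),br=(235,185),fr=(235,211),fl=(208,211),pocket=(324,190),post=(321,222),tread=(409,200)).items(): print(n,P[v,u].round(3))
rect(300,340,180,200,.04,.07,"bar")
E
```

```text
bin 676 [535. 330.] [181. 218.] 87.3 0.0302
pressbase 1019 [633. -25.] [461. 177.] 3.4 0.0183
presshead 1449 [701. -38.] [ 90. 154.] 84.1 0.2174
post 50 [479. -20.] [ 34. 114.] 89.2 0.0606
treadle 1916 [ 542. -307.] [166. 232.] 89.6 0.0455
jar 250 [327. 194.] [52. 51.] 64.2 0.0845
cone 203 [ 334. -221.] [36. 47.] 41.8 0.0889
spool 117 [ 673. -316.] [39. 40.] 44.6 0.0505
bl [0.558 0.379 0.012]
br [0.555 0.282 0.029]
fr [0.467 0.286 0.008]
fl [0.468 0.38  0.005]
pocket [ 0.533 -0.021  0.058]
post [ 0.426 -0.01   0.068]
tread [ 0.495 -0.3    0.08 ]
bar 50 [522. -21.] [35. 71.] 13.0 0.0554
```

```bash
cat >> h.py <<'E'
def yaw(M): return np.degrees(np.arctan2(M[1,0],M[0,0]))
def plan(way,cl,step=.04):
    """way: list of (x,y,z,yaw_deg); prints tool-frame rows from the present pose"""
    s=r.read_state(); p=np.array(s["position"]); M=R.from_rotvec(s["orientation"])
    out=[]
    for x,y,z,a in way:
        t=np.array([x,y,z]); ca,sa=np.cos(np.radians(a)),np.sin(np.radians(a))
        G=R.from_matrix(np.array([[ca,sa,0],[sa,-ca,0],[0,0,-1]]))
        ang=np.degrees((M.inv()*G).magnitude())
        n=max(int(np.ceil(max(np.linalg.norm(t-p)/step,ang/8.3)-.02)),1)
        for k in range(n,0,-1):
            d=np.round(M.as_matrix().T@((t-p)/k)/.25,3); w=np.round((M.inv()*G).as_rotvec()/k/np.pi,3)
            p=p+M.as_matrix()@d*.25; M=M*R.from_rotvec(w*np.pi)
            out.append([float(v) for v in d]+[float(v) for v in w]+[cl])
    print("rows",len(out))
    for i in range(0,len(out),5): print(str(out[i:i+5]).replace(" ",""))
E
python3 - <<'E'
from h import *
plan([(.5,-.2,.42,85)],0)
E
```

```text
rows 11
[[0.129,-0.089,-0.006,-0.0,-0.0,-0.029,0],[0.137,-0.077,-0.006,-0.0,-0.0,-0.029,0],[0.143,-0.064,-0.006,-0.0,-0.0,-0.029,0],[0.148,-0.051,-0.006,-0.0,-0.0,-0.029,0],[0.152,-0.037,-0.006,-0.0,-0.0,-0.029,0]]
[[0.155,-0.023,-0.005,-0.0,-0.0,-0.03,0],[0.157,-0.009,-0.006,-0.0,-0.0,-0.029,0],[0.157,0.006,-0.005,-0.0,-0.0,-0.03,0],[0.155,0.02,-0.006,-0.0,-0.0,-0.029,0],[0.153,0.035,-0.005,-0.0,-0.0,-0.03,0]]
[[0.149,0.049,-0.006,-0.0,-0.0,-0.029,0]]
```

apply_moves --pt "0.129 -0.089 -0.006 0 0 -0.029 0" --pt "0.137 -0.077 -0.006 0 0 -0.029 0" --pt "0.143 -0.064 -0.006 0 0 -0.029 0" --pt "0.148 -0.051 -0.006 0 0 -0.029 0" --pt "0.152 -0.037 -0.006 0 0 -0.029 0"

```text
t: 0.6
position: [0.3886, -0.4054, 0.412]
orientation: [-2.808, -1.409, 0.0]
wrist_force: [-0.0, 0.1, 0.3]
opening: 0.0852
grip_force: 0.0
```

apply_moves --pt "0.155 -0.023 -0.005 0 0 -0.03 0" --pt "0.157 -0.009 -0.006 0 0 -0.029 0" --pt "0.157 0.006 -0.005 0 0 -0.03 0" --pt "0.155 0.02 -0.006 0 0 -0.029 0" --pt "0.153 0.035 -0.005 0 0 -0.03 0"

```text
t: 1.1
position: [0.4817, -0.2331, 0.4188]
orientation: [-2.408, -2.018, 0.0]
wrist_force: [-0.1, -0.7, -0.3]
opening: 0.0854
grip_force: 0.0
```

apply_moves --pt "0.149 0.049 -0.006 0 0 -0.029 0" --pt "0 0 0 0 0 0 0" --pt "0 0 0 0 0 0 0"

```text
t: 1.4
position: [0.5003, -0.1993, 0.4202]
orientation: [-2.315, -2.123, 0.0]
wrist_force: [0.2, -1.3, 0.6]
opening: 0.0852
grip_force: 0.0
```

```bash
python3 - <<'E'
from h import *
s=r.read_state();print(s["t"],s["position"],s["orientation"],s["qpos"].round(2))
p,P=cloud("wrist"); np.save("w1.npy",P); cv2.imwrite("pics/w1.png",p[...,::-1])
plan([(.5,.12,.42,85)],0); plan([(.5,.12,.42,85),(.52,.30,.42,85)],0)
E
```

```text
1.4 [ 0.50033744 -0.19930764  0.42019813] [-2.31540011e+00 -2.12261625e+00  4.90456889e-04] [ 0.61  0.12 -0.34  1.7   0.04  1.33  0.18]
rows 8
[[0.16,-0.014,0.0,-0.0,0.0,-0.0,0],[0.16,-0.014,0.0,-0.0,0.0,-0.0,0],[0.16,-0.014,0.0,-0.0,0.0,-0.0,0],[0.159,-0.014,0.0,-0.0,0.0,-0.0,0],[0.16,-0.014,0.0,-0.0,0.0,-0.0,0]]
[[0.159,-0.015,0.0,-0.0,0.0,-0.0,0],[0.16,-0.014,0.0,-0.0,0.0,-0.0,0],[0.159,-0.015,0.0,-0.0,0.0,-0.001,0]]
rows 13
[[0.16,-0.014,0.0,-0.0,0.0,-0.0,0],[0.16,-0.014,0.0,-0.0,0.0,-0.0,0],[0.16,-0.014,0.0,-0.0,0.0,-0.0,0],[0.159,-0.014,0.0,-0.0,0.0,-0.0,0],[0.16,-0.014,0.0,-0.0,0.0,-0.0,0]]
[[0.159,-0.015,0.0,-0.0,0.0,-0.0,0],[0.16,-0.014,0.0,-0.0,0.0,-0.0,0],[0.159,-0.015,0.0,-0.0,0.0,-0.001,0],[0.145,0.004,0.0,-0.0,0.0,0.0,0],[0.145,0.004,0.0,-0.0,0.0,0.0,0]]
[[0.145,0.003,0.0,-0.0,0.0,0.0,0],[0.145,0.004,0.0,-0.0,0.0,0.0,0],[0.144,0.003,0.0,-0.0,0.0,0.0,0]]
```

View pics/w1.png

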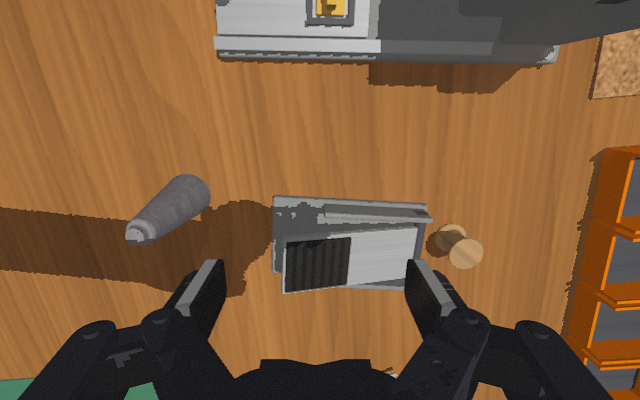

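The wrist view shows the treadle tread centred at about (319,265), the cone at (175,205), and the bar fitting in the pocket at (330,5).

apply_moves --pt "0.16 -0.014 0 0 0 0 0" --pt "0.16 -0.014 0 0 0 0 0" --pt "0.16 -0.014 0 0 0 0 0" --pt "0.159 -0.014 0 0 0 0 0" --pt "0.16 -0.014 0 0 0 0 0"

```text
t: 1.95
position: [0.4999, 0.0002, 0.4204]
orientation: [2.321, 2.116, -0.001]
wrist_force: [0.7, 0.4, -0.0]
opening: 0.0855
grip_force: 0.0
```

apply_moves --pt "0.159 -0.015 0 0 0 0 0" --pt "0.16 -0.014 0 0 0 0 0" --pt "0.159 -0.015 0 0 0 -0.001 0" --pt "0 0 0 0 0 0 0" --pt "0 0 0 0 0 0 0"

```text
t: 2.45
position: [0.5, 0.1198, 0.4202]
orientation: [-2.315, -2.124, 0.001]
wrist_force: [-0.3, -1.3, 0.1]
opening: 0.0855
grip_force: 0.0
```

```bash
python3 - <<'E'
from h import *
s=r.read_state();print(s["t"],s["position"],s["orientation"],s["qpos"].round(2))
p,P=cloud("wrist"); np.save("w2.npy",P); np.save("w2p.npy",p);cv2.imwrite("pics/w2.png",p[...,::-1])
E
```

```text
2.45 [0.50001725 0.11977148 0.42022034] [-2.31467887e+00 -2.12406082e+00  1.05637225e-03] [ 0.27  0.09 -0.63  1.74  0.05  1.33 -0.45]
```

apply_moves --pt "0.145 0.004 0 0 0 0 0" --pt "0.145 0.004 0 0 0 0 0" --pt "0.145 0.003 0 0 0 0 0" --pt "0.145 0.004 0 0 0 0 0" --pt "0.144 0.003 0 0 0 0 0"

```text
t: 3.0
position: [0.5213, 0.2992, 0.4201]
orientation: [2.318, 2.119, -0.001]
wrist_force: [0.6, -0.3, 0.9]
opening: 0.0855
grip_force: 0.0
```

apply_moves --pt "0 0 0 0 0 0 0" --pt "0 0 0 0 0 0 0"

```text
t: 3.2
position: [0.5207, 0.2992, 0.4198]
orientation: [-2.316, -2.123, 0.002]
wrist_force: [-0.1, 0.1, -0.7]
opening: 0.0857
grip_force: 0.0
```

```bash
python3 - <<'E'
from h import *
s=r.read_state();print(s["t"],s["position"],s["orientation"],s["qpos"].round(2))
p,P=cloud("wrist"); np.save("w3.npy",P); np.save("w3p.npy",p);cv2.imwrite("pics/w3.png",p[...,::-1])
a=cv2.imread("pics/w2.png");b=p[...,::-1]
cv2.imwrite("pics/w23.png",np.vstack([a[60:360],b[:300]]))
E
```

```text
3.2 [0.52067368 0.29919242 0.41982071] [-2.31575771e+00 -2.12290015e+00  1.87081962e-03] [-0.01  0.31 -0.72  1.54  0.2   1.38 -0.84]
```

View pics/w23.png

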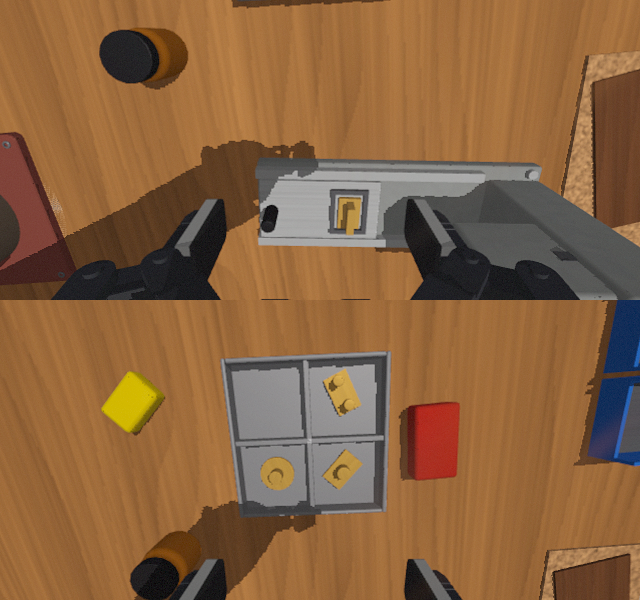

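In w3 the single-stud plate is at (342,170), the twin at (342,93), the disc at (277,173) and the empty compartment at (268,103). In w2 the bar in the pocket is at (348,272) and the post at (269,278). Now the positions from depth.

```bash
python3 - <<'E'
from h import *
def box(q,n):
    q=q[~np.isnan(q[:,0])]
    if len(q)<5: print(n,len(q));return
    c,s,a=cv2.minAreaRect((q[:,:2]*1000).astype(np.float32)); bp=cv2.boxPoints((c,s,a)); e=[bp[1]-bp[0],bp[2]-bp[1]]; e=max(e,key=np.linalg.norm)
    print(n,len(q),"c",np.round(c,1),"size",np.round(s,1),"long axis",round(float(np.degrees(np.arctan2(e[1],e[0]))%180),1),"z",np.nanmedian(q[:,2]).round(4),"mean",(np.nanmean(q[:,:2],0)*1000).round(1))
def sel(P,p,u0,u1,v0,v1,z0,z1,brass=None):
    m=np.zeros(P.shape[:2],bool);m[v0:v1,u0:u1]=1
    m&=(P[...,2]>z0)&(P[...,2]<z1)
    if brass is not None:
        b=(p[...,0].astype(int)-p[...,2]>50); m&=b if brass else ~b
    return P[m]
P3,p3=np.load("w3.npy"),np.load("w3p.npy"); P2,p2=np.load("w2.npy"),np.load("w2p.npy"); P1=np.load("w1.npy")
for n,b in dict(stud=(315,375,145,198),twin=(318,372,65,130),disc=(250,303,150,196)).items():
    box(sel(P3,p3,*b,.0275,.034,True),n+" top"); box(sel(P3,p3,*b,.007,.034,True),n+" all");box(sel(P3,p3,*b,.007,.013,True),n+" plate")
box(sel(P3,p3,215,395,45,220,.027,.036,False),"bin rim")
box(sel(P3,p3,238,298,70,132,.0,.009,False),"empty floor")
box(sel(P2,p2,325,370,245,300,.050,.06,True),"bar top"); box(sel(P2,p2,325,370,245,300,.033,.04,True),"bar plate")
box(sel(P2,p2,325,372,240,300,.0335,.040,False),"pocket rim")
box(sel(P2,p2,255,285,260,300,.063,.08),"post top")
box(sel(P2,p2,255,420,210,310,.026,.033,False),"rails&slide")
box(sel(P1,P1,260,430,200,300,.042,.1),"pedal top")
box(sel(P1,P1,260,430,180,300,.006,.1),"treadle")
for u,v in((290,265),(319,265),(345,262),(380,260),(410,255)): print(P1[v,u].round(4))
E
```

```text
stud top 137 c [554.9 290.6] size [14.4 14.3] long axis 85.1 z 0.031 mean [554.7 290.6]
stud all 785 c [554.6 290.1] size [44.1 28.1] long axis 44.9 z 0.0113 mean [554.3 291.5]
stud plate 610 c [554.6 290.1] size [44.1 28.1] long axis 44.9 z 0.011 mean [554.3 291.5]
twin top 196 c [560.  380.2] size [11.3 39.2] long axis 112.1 z 0.0309 mean [559.8 380.5]
twin all 973 c [559.6 380.5] size [28.2 43.9] long axis 111.8 z 0.0115 mean [559.4 380.7]
twin plate 748 c [559.6 380.5] size [28.2 43.9] long axis 111.8 z 0.0111 mean [559.3 380.9]
disc top 139 c [473.5 291.8] size [15.3 14.9] long axis 64.8 z 0.0308 mean [473.7 292.2]
disc all 866 c [473.1 292.4] size [41.1 40.2] long axis 83.7 z 0.0113 mean [474.1 293.5]
disc plate 688 c [473.1 292.4] size [41.1 40.2] long axis 83.7 z 0.011 mean [474.  293.5]
bin rim 4462 c [517.3 331.5] size [180.2 179.8] long axis 87.4 z 0.0319 mean [517.3 339.5]
empty floor 3706 c [471.  378.3] size [68.7 73. ] long axis 175.0 z 0.0061 mean [472.3 379. ]
bar top 219 c [533.1 -20.5] size [35.8  9.2] long axis 83.2 z 0.0565 mean [533.  -18.9]
bar plate 436 c [532.3 -25.2] size [53.5 27.3] long axis 83.5 z 0.0368 mean [531.8 -17.3]
pocket rim 725 c [534.2 -15.4] size [73.4 54.3] long axis 83.6 z 0.0368 mean [533.7 -16.5]
post top 200 c [433.3  -8.7] size [17.  17.4] long axis 123.9 z 0.0711 mean [433.8  -7.3]
rails&slide 7722 c [516.4 -18.3] size [113.6 208.3] long axis 173.9 z 0.0314 mean [499.8 -10.4]
pedal top 7855 c [ 540.3 -304.6] size [102.5 170.8] long axis 171.5 z 0.0643 mean [ 532.3 -298.5]
treadle 12997 c [ 534.7 -304.1] size [112.5 199.1] long axis 171.8 z 0.047 mean [ 530.4 -289. ]
[nan nan nan]
[ 0.4971 -0.2979  0.0817]
[ 0.5269 -0.3025  0.0715]
[ 0.5706 -0.3144  0.0526]
[ 0.6103 -0.3171  0.0412]
```

```bash
python3 - <<'E'
from h import *
plan([(.5331,-.0205,.32,83.6),(.5331,-.0205,.24,83.6),(.5331,-.0205,.213,83.6)],0)
E
```

```text
rows 12
[[-0.141,0.018,0.045,-0.0,0.0,0.001,0],[-0.141,0.018,0.045,-0.0,0.0,0.001,0],[-0.14,0.019,0.044,-0.0,0.0,0.001,0],[-0.14,0.019,0.045,-0.0,0.0,0.001,0],[-0.14,0.02,0.044,-0.0,0.0,0.001,0]]
[[-0.141,0.02,0.045,-0.0,0.0,0.001,0],[-0.14,0.021,0.044,-0.0,0.0,0.001,0],[-0.14,0.021,0.045,-0.0,0.0,0.0,0],[-0.141,0.021,0.044,-0.0,0.0,0.001,0],[0.0,-0.0,0.16,-0.0,0.0,-0.0,0]]
[[0.001,-0.0,0.16,-0.0,0.0,-0.0,0],[-0.0,-0.0,0.108,-0.0,0.0,-0.0,0]]
```

apply_moves --pt "-0.141 0.018 0.045 0 0 0.001 0" --pt "-0.141 0.018 0.045 0 0 0.001 0" --pt "-0.14 0.019 0.044 0 0 0.001 0" --pt "-0.14 0.019 0.045 0 0 0.001 0" --pt "-0.14 0.02 0.044 0 0 0.001 0"

```text
t: 3.75
position: [0.5271, 0.1194, 0.3645]
orientation: [2.334, 2.101, -0.001]
wrist_force: [1.4, -1.0, 0.4]
opening: 0.0856
grip_force: 0.0
```

apply_moves --pt "-0.141 0.02 0.045 0 0 0.001 0" --pt "-0.14 0.021 0.044 0 0 0.001 0" --pt "-0.14 0.021 0.045 0 0 0 0" --pt "-0.141 0.021 0.044 0 0 0.001 0" --pt "0 0 0 0 0 0 0"

```text
t: 4.25
position: [0.532, -0.0267, 0.3187]
orientation: [2.352, 2.082, -0.006]
wrist_force: [-0.4, -0.5, -1.1]
opening: 0.0856
grip_force: 0.0
```

```bash
python3 - <<'E'
from h import *
s=r.read_state();print(s["t"],s["position"],s["qpos"].round(2))
plan([(.5331,-.0205,.24,83.6),(.5331,-.0205,.213,83.6)],0,.027)
E
```

```text
4.25 [ 0.53202667 -0.02666798  0.31865161] [ 0.45  0.21 -0.54  1.83  0.12  1.14 -0.25]
rows 4
[[0.009,0.001,0.105,-0.0,0.0,-0.001,0],[0.009,0.001,0.105,-0.0,0.001,-0.001,0],[0.008,0.0,0.105,-0.001,0.0,-0.001,0],[-0.0,-0.0,0.108,0.0,0.0,-0.0,0]]
```

apply_moves --pt "0 0 0.105 0 0 0 0" --pt "0 0 0.105 0 0 0 0" --pt "0 0 0.1 0 0 0 0" --pt "0 0 0 0 0 0 0" --pt "0 0 0 0 0 0 0"

```text
t: 4.75
position: [0.533, -0.0194, 0.2433]
orientation: [-2.342, -2.094, 0.001]
wrist_force: [0.4, -0.0, 0.2]
opening: 0.0853
grip_force: 0.0
```

```bash
python3 - <<'E'
from h import *
plan([(.5331,-.0205,.213,83.6)],0,.027)
p,P=cloud("wrist"); cv2.imwrite("pics/w4.png",p[...,::-1])
E
```

```text
rows 2
[[-0.002,0.001,0.061,-0.0,0.0,-0.0,0],[-0.002,0.0,0.06,-0.0,0.0,-0.0,0]]
```

View pics/w4.png

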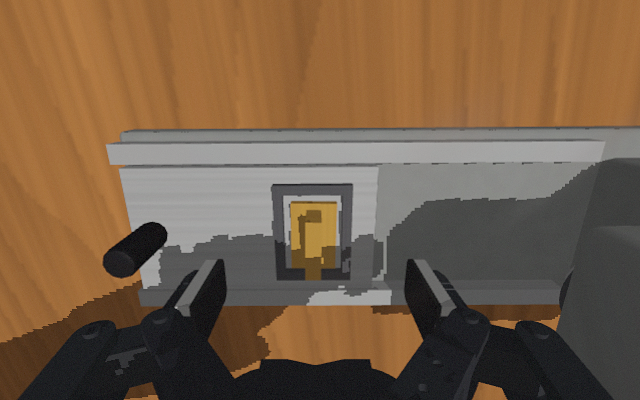

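The pads (about columns 215 and 415) straddle the bar at column 314, so the gripper is centred. Descend and close.

apply_moves --pt "-0.002 0.001 0.061 0 0 0 0" --pt "-0.002 0 0.06 0 0 0 0" --pt "0 0 0 0 0 0 0.5" --pt "0 0 0 0 0 0 1" --pt "0 0 0 0 0 0 1"

```text
t: 5.3
position: [0.5334, -0.0193, 0.2128]
orientation: [2.34, 2.096, 0.0]
wrist_force: [0.3, -1.0, -0.2]
opening: 0.0438
grip_force: 0.0
```

apply_moves --pt "0 0 0 0 0 0 1" --pt "0 0 0 0 0 0 1" --pt "0 0 0 0 0 0 1" --pt "0 0 0 0 0 0 1" --pt "0 0 0 0 0 0 1"

```text
t: 5.8
position: [0.5335, -0.0194, 0.213]
orientation: [2.34, 2.095, 0.001]
wrist_force: [-1.1, 0.3, 5.9]
opening: 0.0079
grip_force: 59.8
```

apply_moves --pt "0 0 -0.03 0 0 0 1" --pt "0 0 -0.08 0 0 0 1" --pt "0 0 -0.13 0 0 0 1" --pt "0 0 -0.13 0 0 0 1" --pt "0 0 0 0 0 0 1"

```text
t: 6.3
position: [0.5345, -0.0191, 0.3095]
orientation: [2.337, 2.092, 0.007]
wrist_force: [0.7, 0.9, -0.7]
opening: 0.0072
grip_force: 59.2
```

```bash
python3 - <<'E'
from h import *
s=r.read_state();print(s["t"],s["position"],s["opening"],s["grip_force"])
plan([(.4754,.3775,.31,87.4)],1,.035)
E
```

```text
6.3 [ 0.53450635 -0.0191173   0.30952045] 0.007215126540388671 59.15521323680878
rows 12
[[0.129,-0.034,-0.0,0.0,0.0,-0.002,1],[0.129,-0.033,-0.0,0.0,0.0,-0.002,1],[0.13,-0.033,-0.0,0.0,0.0,-0.002,1],[0.13,-0.032,-0.0,0.0,0.0,-0.002,1],[0.13,-0.031,-0.001,0.0,0.0,-0.002,1]]
[[0.13,-0.03,-0.0,0.0,0.0,-0.002,1],[0.131,-0.029,-0.001,0.0,0.0,-0.001,1],[0.13,-0.029,-0.0,0.0,0.0,-0.002,1],[0.131,-0.028,-0.001,0.001,0.0,-0.001,1],[0.131,-0.027,-0.0,0.0,0.0,-0.002,1]]
[[0.131,-0.027,-0.001,0.001,0.0,-0.001,1],[0.131,-0.026,-0.0,0.0,0.0,-0.002,1]]
```

apply_moves --pt "0.129 -0.034 0 0 0 -0.002 1" --pt "0.129 -0.033 0 0 0 -0.002 1" --pt "0.13 -0.033 0 0 0 -0.002 1" --pt "0.13 -0.032 0 0 0 -0.002 1" --pt "0.13 -0.031 0 0 0 -0.002 1"

```text
t: 6.8
position: [0.5078, 0.1469, 0.3046]
orientation: [-2.307, -2.132, 0.001]
wrist_force: [0.9, 0.1, -0.3]
opening: 0.0076
grip_force: 59.2
```

apply_moves --pt "0.13 -0.03 0 0 0 -0.002 1" --pt "0.131 -0.029 0 0 0 -0.001 1" --pt "0.13 -0.029 0 0 0 -0.002 1" --pt "0.131 -0.028 0 0 0 -0.001 1" --pt "0.131 -0.027 0 0 0 -0.002 1"

```text
t: 7.3
position: [0.4835, 0.3121, 0.3045]
orientation: [-2.28, -2.161, 0.001]
wrist_force: [0.6, -0.5, -0.2]
opening: 0.0075
grip_force: 59.2
```

apply_moves --pt "0.131 -0.027 0 0 0 -0.001 1" --pt "0.11 -0.02 0 0 0 -0.002 1" --pt "0 0 0 0 0 0 1" --pt "0 0 0 0 0 0 1" --pt "0 0 0 0 0 0 1"

```text
t: 7.8
position: [0.4759, 0.3707, 0.3045]
orientation: [2.271, 2.17, -0.002]
wrist_force: [-1.1, 0.1, -0.9]
opening: 0.0077
grip_force: 59.1
```

```bash
python3 - <<'E'
from h import *
s=r.read_state();print(s["t"],s["position"],s["opening"],s["qpos"].round(2))
plan([(.4754,.3775,.188,87.4)],1,.035)
p,P=cloud("wrist"); cv2.imwrite("pics/w5.png",p[...,::-1])
E
```

```text
7.8 [0.47590636 0.3707386  0.30452737] 0.007719495600464405 [-0.15  0.41 -0.73  1.67  0.29  1.17 -1.  ]
rows 4
[[0.007,-0.001,0.117,-0.0,0.0,-0.0,1],[0.007,-0.001,0.116,-0.0,0.0,-0.0,1],[0.007,-0.001,0.117,-0.0,0.0,-0.0,1],[0.006,-0.0,0.116,-0.0,0.0,-0.0,1]]
```

View pics/w5.png

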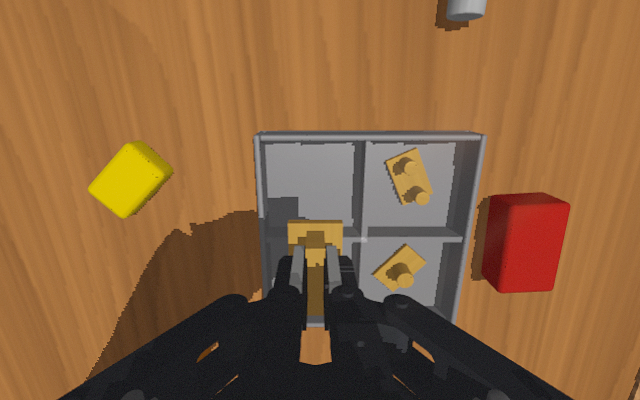

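The bar is held square between the pads, over the compartment. Lower and release with a partial opening.

apply_moves --pt "0.007 -0.001 0.117 0 0 0 1" --pt "0.007 -0.001 0.116 0 0 0 1" --pt "0.007 -0.001 0.117 0 0 0 1" --pt "0.006 0 0.056 0 0 0 1" --pt "0 0 0.04 0 0 0 1"

```text
t: 8.35
position: [0.4753, 0.378, 0.1926]
orientation: [-2.271, -2.17, 0.002]
wrist_force: [0.1, -0.1, -0.7]
opening: 0.0077
grip_force: 59.1
```

apply_moves --pt "0 0 0.01 0 0 0 1" --pt "0 0 0.007 0 0 0 1" --pt "0 0 0 0 0 0 1"

```text
t: 8.65
position: [0.4754, 0.3788, 0.1902]
orientation: [2.27, 2.171, 0.002]
wrist_force: [0.0, -0.5, -0.8]
opening: 0.0074
grip_force: 59.1
```

apply_moves --pt "0 0 0.006 0 0 0 1" --pt "0 0 0.006 0 0 0 1" --pt "0 0 0 0 0 0 1"

```text
t: 8.95
position: [0.4753, 0.3788, 0.1871]
orientation: [2.27, 2.171, 0.002]
wrist_force: [-0.7, -1.1, 5.3]
opening: 0.0077
grip_force: 59.7
```

```bash
python3 - <<'E'
from h import *
s=r.read_state();print(s["t"],s["position"],s["wrist_force"])
E
```

```text
8.95 [0.47529417 0.37883656 0.18706386] [-0.66310549 -1.07950855  5.26096614]
```

apply_moves --pt "0 0 0 0 0 0 0.85" --pt "0 0 0 0 0 0 0.65" --pt "0 0 0 0 0 0 0.65" --pt "0 0 0 0 0 0 0.65"

```text
t: 9.35
position: [0.475, 0.3787, 0.1862]
orientation: [-2.27, -2.172, 0.0]
wrist_force: [-0.6, 0.4, 0.4]
opening: 0.0294
grip_force: 0.0
```

apply_moves --pt "0 0 -0.04 0 0 0 0.65" --pt "0 0 -0.1 0 0 0 0.65" --pt "0 0 -0.12 0 0 0 0.65" --pt "0 0 -0.04 0 0 0 0.65" --pt "0 0 0 0 0 0 0.65"

```text
t: 9.85
position: [0.4755, 0.3791, 0.2633]
orientation: [2.27, 2.171, 0.005]
wrist_force: [-0.4, 0.6, -0.1]
opening: 0.0302
grip_force: 0.0
```

```bash
python3 - <<'E'
from h import *
s=r.read_state();print(s["t"],s["position"],s["opening"])
p,P=cloud("wrist"); cv2.imwrite("pics/w6.png",p[...,::-1])
plan([(.5547,.2903,.27,44.9)],.6,.035)
E
```

```text
9.85 [0.47545521 0.37912331 0.26334537] 0.03020833326257163
rows 6
[[-0.056,0.056,-0.005,0.0,-0.0,0.039,0.6],[-0.049,0.062,-0.006,0.0,-0.0,0.039,0.6],[-0.041,0.068,-0.005,0.0,-0.0,0.04,0.6],[-0.033,0.072,-0.006,0.0,-0.0,0.039,0.6],[-0.024,0.076,-0.005,0.0,-0.0,0.04,0.6]]
[[-0.014,0.078,-0.006,0.0,-0.0,0.039,0.6]]
```

View pics/w6.png

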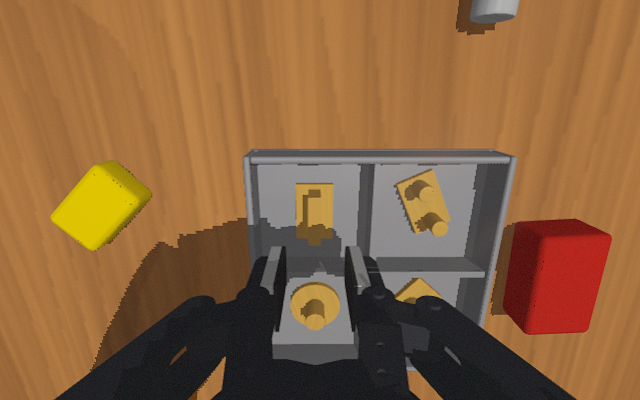

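The bar fitting lies flat in its compartment at about (315,210). Next, move over the stud plate.

apply_moves --pt "-0.056 0.056 -0.005 0 0 0.039 0.6" --pt "-0.049 0.062 -0.006 0 0 0.039 0.6" --pt "-0.041 0.068 -0.005 0 0 0.04 0.6" --pt "-0.033 0.072 -0.006 0 0 0.039 0.6" --pt "-0.024 0.076 -0.005 0 0 0.04 0.6"

```text
t: 10.4
position: [0.5415, 0.304, 0.2663]
orientation: [2.827, 1.37, -0.004]
wrist_force: [0.5, 0.3, -0.4]
opening: 0.0342
grip_force: 0.0
```

apply_moves --pt "-0.014 0.078 -0.006 0 0 0.039 0.6" --pt "0 0 0 0 0 0 0.6" --pt "0 0 0 0 0 0 0.6" --pt "0 0 0 0 0 0 0.6"

```text
t: 10.8
position: [0.5537, 0.2911, 0.2687]
orientation: [-2.9, -1.206, 0.002]
wrist_force: [-0.3, -0.1, -0.4]
opening: 0.0339
grip_force: 0.0
```

```bash
python3 - <<'E'
from h import *
s=r.read_state();print(s["t"],s["position"],s["qpos"].round(2))
p,P=cloud("wrist"); cv2.imwrite("pics/w7.png",p[...,::-1])
plan([(.5547,.2903,.21,44.9),(.5547,.2903,.1865,44.9)],.6,.03)
E
```

```text
10.8 [0.55367801 0.29108737 0.26868944] [-0.13  0.44 -0.54  1.66  0.25  1.11 -1.52]
rows 3
[[0.0,0.003,0.118,-0.0,0.0,0.001,0.6],[0.0,0.003,0.118,-0.0,0.0,0.0,0.6],[0.0,-0.0,0.094,-0.0,0.0,0.0,0.6]]
```

View pics/w7.png

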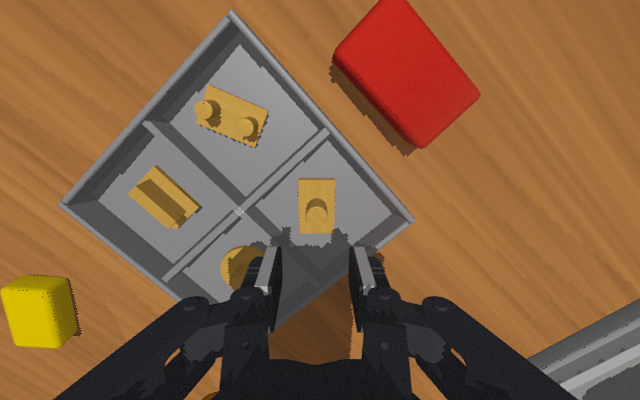

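The stud (column 317) lies midway between the pads (about 271 and 364), and the plate is square to the gripper. Descend, close and lift.

apply_moves --pt "0 0.003 0.118 0 0 0 0.6" --pt "0 0.003 0.118 0 0 0 0.6" --pt "0 0 0.07 0 0 0 0.6" --pt "0 0 0.024 0 0 0 0.6" --pt "0 0 0 0 0 0 0.6"

```text
t: 11.35
position: [0.5553, 0.2895, 0.1865]
orientation: [-2.902, -1.203, 0.002]
wrist_force: [0.3, 0.1, 0.4]
opening: 0.0342
grip_force: 0.0
```

apply_moves --pt "0 0 0 0 0 0 1" --pt "0 0 0 0 0 0 1" --pt "0 0 0 0 0 0 1" --pt "0 0 0 0 0 0 1" --pt "0 0 0 0 0 0 1"

```text
t: 11.85
position: [0.5562, 0.2897, 0.1885]
orientation: [-2.902, -1.202, -0.004]
wrist_force: [-0.8, -0.5, 6.5]
opening: 0.0132
grip_force: 58.8
```

apply_moves --pt "0 0 -0.03 0 0 0 1" --pt "0 0 -0.09 0 0 0 1" --pt "0 0 -0.13 0 0 0 1" --pt "0 0 -0.14 0 0 0 1" --pt "0 0 -0.05 0 0 0 1"

```text
t: 12.35
position: [0.5563, 0.2898, 0.3013]
orientation: [-2.902, -1.201, -0.008]
wrist_force: [0.5, 0.4, 0.0]
opening: 0.0133
grip_force: 58.5
```

```bash
python3 - <<'E'
from h import *
s=r.read_state();print(s["t"],s["position"],s["opening"],s["grip_force"])
plan([(.5327,-.0200,.30,83.6)],1,.035)
E
```

```text
12.35 [0.55629098 0.28979533 0.30131673] 0.013321922862627013 58.541080355644226
rows 9
[[-0.105,0.09,0.0,0.0,-0.0,-0.024,1],[-0.111,0.082,0.0,0.0,-0.0,-0.024,1],[-0.117,0.073,0.0,0.0,-0.0,-0.024,1],[-0.122,0.064,0.0,0.0,-0.0,-0.024,1],[-0.127,0.055,0.0,0.0,-0.0,-0.024,1]]
[[-0.131,0.045,0.0,0.0,-0.0,-0.024,1],[-0.133,0.035,0.001,0.0,-0.0,-0.024,1],[-0.136,0.025,0.0,0.001,-0.0,-0.023,1],[-0.137,0.016,0.001,0.0,-0.001,-0.024,1]]
```

apply_moves --pt "-0.105 0.09 0 0 0 -0.024 1" --pt "-0.111 0.082 0 0 0 -0.024 1" --pt "-0.117 0.073 0 0 0 -0.024 1" --pt "-0.122 0.064 0 0 0 -0.024 1" --pt "-0.127 0.055 0 0 0 -0.024 1"

```text
t: 12.85
position: [0.5421, 0.1156, 0.2968]
orientation: [2.623, 1.728, -0.001]
wrist_force: [0.7, -1.0, -0.9]
opening: 0.0129
grip_force: 58.6
```

apply_moves --pt "-0.131 0.045 0 0 0 -0.024 1" --pt "-0.133 0.035 0 0 0 -0.024 1" --pt "-0.136 0.025 0 0 0 -0.023 1" --pt "-0.12 0.014 0 0 0 -0.024 1" --pt "0 0 0 0 0 0 1"

```text
t: 13.35
position: [0.532, -0.0214, 0.2966]
orientation: [2.344, 2.09, -0.004]
wrist_force: [0.7, 0.6, -1.3]
opening: 0.0135
grip_force: 58.6
```

apply_moves --pt "0 0 0 0 0 0 1" --pt "0 0 0 0 0 0 1" --pt "0 0 0 0 0 0 1"

```text
t: 13.65
position: [0.5325, -0.015, 0.297]
orientation: [-2.339, -2.097, -0.0]
wrist_force: [0.5, -0.2, -0.4]
opening: 0.0134
grip_force: 58.6
```

```bash
python3 - <<'E'
from h import *
S=snap("wrist"); p,P=cloud("wrist",S)
s=r.read_state();print(s["t"],s["position"],s["opening"],s["grip_force"])
t=np.array(s["position"])
b=(p[...,0].astype(int)-p[...,2]>50)&(P[...,2]>.06)&(np.linalg.norm(P-[t[0],t[1],t[2]-.175],axis=-1)<.06)
q=P[b]; print(len(q),np.percentile(q[:,2],[5,50,95]))
k=q[q[:,2]<.135]
c,sz,a=cv2.minAreaRect((k[:,:2]*1000).astype(np.float32)); print(c,sz,a)
cv2.imwrite("pics/w8.png",p[...,::-1])
plan([(.5327,-.0200,.225,83.6)],1,.035)
E
```

```text
13.7 [ 0.53252559 -0.01516923  0.296972  ] 0.01331413680979068 58.579126596450806
2855 [0.11801485 0.12004722 0.1400827 ]
(533.651123046875, -16.92353057861328) (45.117183685302734, 27.838958740234375) 84.76721954345703
rows 3
[[-0.006,0.001,0.096,-0.0,-0.0,0.0,1],[-0.007,0.001,0.096,-0.0,-0.0,0.0,1],[-0.006,0.001,0.096,-0.0,-0.0,0.001,1]]
```

View pics/w8.png

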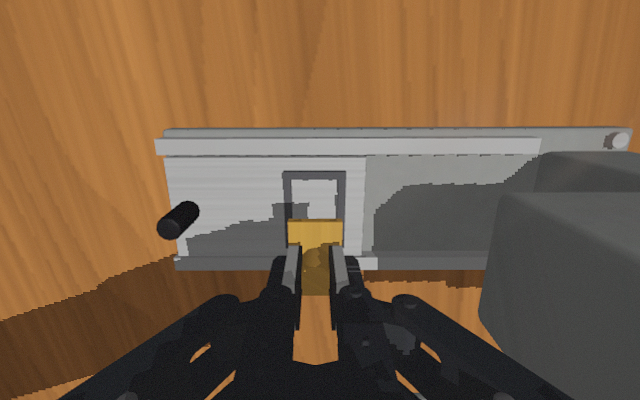

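The plate is held square, with its far edge at row 220. The pocket opening spans columns 291–338, centred on the plate. I'll check the pocket centre from the rim before lowering.

```bash
python3 - <<'E'
from h import *
S=snap("wrist"); p,P=cloud("wrist",S)
s=r.read_state();print(s["t"],s["position"])
th=np.radians(-6.4);ex=np.array([np.cos(th),np.sin(th)]);ey=np.array([-ex[1],ex[0]])
def ana(P,n):
    q=P[...,:2]-[.5328,-.0201]; X=q@ex*1000;Y=q@ey*1000;Z=P[...,2]*1000
    print(n,"nest-frame rim extents:")
    m=(abs(Y)<22)&(abs(X)<40)&(Z>34.5)&(Z<39); h,e=np.histogram(X[m],np.arange(-30,31,2)); print("X",dict(zip(e[:-1].astype(int).tolist(),h.tolist())))
    m=(abs(X)<14)&(abs(Y)<45)&(Z>34.5)&(Z<39); h,e=np.histogram(Y[m],np.arange(-40,41,2)); print("Y",dict(zip(e[:-1].astype(int).tolist(),h.tolist())))
    for lo,hi,nm in((22,35,"+Y rim"),):
        m=(abs(X)<18)&(Y>lo)&(Y<hi)&(Z>34.8)&(Z<39); print(nm,np.percentile(Y[m],[2,50,98]).round(1))
    m=(Y>0)&(Y<22)&(Z>34.8)&(Z<39)
    for sg in(-1,1):
        w=m&(X*sg>15)&(X*sg<30); print("X rim",sg,np.percentile(X[w],[2,50,98]).round(1))
ana(P,"now")
E
```

```text
13.75 [ 0.53253123 -0.01527888  0.29696574]
now nest-frame rim extents:
X {-30: 0, -28: 0, -26: 5, -24: 137, -22: 99, -20: 89, -18: 0, -16: 0, -14: 0, -12: 0, -10: 0, -8: 0, -6: 0, -4: 0, -2: 0, 0: 0, 2: 0, 4: 0, 6: 0, 8: 0, 10: 0, 12: 0, 14: 0, 16: 15, 18: 89, 20: 86, 22: 118, 24: 0, 26: 0, 28: 0}
Y {-40: 0, -38: 0, -36: 0, -34: 0, -32: 0, -30: 0, -28: 0, -26: 0, -24: 0, -22: 0, -20: 0, -18: 0, -16: 0, -14: 0, -12: 0, -10: 0, -8: 0, -6: 0, -4: 0, -2: 0, 0: 0, 2: 0, 4: 0, 6: 0, 8: 0, 10: 0, 12: 0, 14: 0, 16: 0, 18: 0, 20: 0, 22: 1, 24: 7, 26: 101, 28: 88, 30: 112, 32: 14, 34: 0, 36: 0, 38: 0}
+Y rim [25.9 29.2 32. ]
X rim -1 [-24.  -21.  -18.3]
X rim 1 [17.8 20.7 23.7]
```

```bash
python3 - <<'E'
from h import *
plan([(.5319,-.0186,.222,82.7)],1,.03)
E
```

```text
rows 3
[[-0.005,-0.0,0.1,-0.0,-0.0,0.002,1],[-0.004,-0.0,0.1,-0.0,-0.0,0.002,1],[-0.005,-0.001,0.1,-0.0,-0.0,0.002,1]]
```

apply_moves --pt "-0.005 0 0.1 0 0 0.002 1" --pt "-0.004 0 0.1 0 0 0.002 1" --pt "-0.005 0 0.1 0 0 0.002 1" --pt "0 0 0 0 0 0 1" --pt "0 0 0 0 0 0 1"

```text
t: 14.25
position: [0.5322, -0.0193, 0.2223]
orientation: [-2.359, -2.074, 0.0]
wrist_force: [-0.3, -0.3, -0.2]
opening: 0.0134
grip_force: 58.6
```

```bash
python3 - <<'E'
from h import *
S=snap("wrist"); p,P=cloud("wrist",S)
s=r.read_state();t=s["position"];print(s["t"],t,s["wrist_force"])
b=(p[...,0].astype(int)-p[...,2]>50)&(np.linalg.norm(P-[t[0],t[1],t[2]-.175],axis=-1)<.05)
q=P[b]; z=np.median(q[:,2]); k=q[abs(q[:,2]-z)<.004]
print(z,cv2.minAreaRect((k[:,:2]*1000).astype(np.float32)))
plan([(.5319,-.0186,.2145,82.7)],1,.004)
E
```

```text
14.3 [ 0.53261324 -0.01930873  0.22306593] [ 0.65045023 -0.16815055 -0.12956556]
0.0452927818344146 ((533.4027709960938, -21.25749969482422), (45.11070251464844, 27.948768615722656), 84.41337585449219)
rows 3
[[0.001,-0.001,0.011,0.0,-0.0,-0.0,1],[0.001,-0.001,0.012,0.0,-0.0,-0.0,1],[0.0,-0.001,0.011,0.0,-0.0,-0.0,1]]
```

apply_moves --pt "0.003 -0.003 0.012 0 0 0 1" --pt "0.002 0 0.01 0 0 0 1" --pt "0 0 0.008 0 0 0 1" --pt "0 0 0 0 0 0 1"

```text
t: 14.7
position: [0.5316, -0.0184, 0.2146]
orientation: [2.36, 2.073, 0.0]
wrist_force: [-0.0, -0.3, -0.6]
opening: 0.0133
grip_force: 58.7
```

apply_moves --pt "0 0 0.004 0 0 0 1" --pt "0 0 0 0 0 0 1"

```text
t: 14.9
position: [0.532, -0.0185, 0.2145]
orientation: [2.359, 2.072, 0.001]
wrist_force: [-0.3, -0.4, 7.9]
opening: 0.013
grip_force: 59.3
```

apply_moves --pt "0 0 0 0 0 0 0.8" --pt "0 0 0 0 0 0 0.6" --pt "0 0 0 0 0 0 0.5" --pt "0 0 -0.05 0 0 0 0.5" --pt "0 0 -0.1 0 0 0 0.5"

```text
t: 15.4
position: [0.5307, -0.0185, 0.2504]
orientation: [-2.358, -2.072, 0.003]
wrist_force: [0.1, 0.5, 0.5]
opening: 0.0426
grip_force: 0.0
```

apply_moves --pt "0 0 -0.1 0 0 0 0.5" --pt "0 0 -0.1 0 0 0 0.5" --pt "-0.06 0 0 0 0 0 0.5" --pt "0 0 0 0 0 0 0.5" --pt "0 0 0 0 0 0 0.5"

```text
t: 15.9
position: [0.5294, -0.0333, 0.3011]
orientation: [-2.361, -2.072, 0.0]
wrist_force: [0.2, -0.2, -0.6]
opening: 0.0428
grip_force: 0.0
```

```bash
python3 - <<'E'
from h import *
S=snap("wrist"); p,P=cloud("wrist",S)
s=r.read_state();t=s["position"];print(s["t"],t,s["qpos"].round(2))
b=(p[...,0].astype(int)-p[...,2]>50)&(np.linalg.norm(P-[.5328,-.0201,.04],axis=-1)<.04)
q=P[b]
for lo,hi in((.03,.041),(.05,.062)):
    k=q[(q[:,2]>lo)&(q[:,2]<hi)]; print(len(k),np.median(k[:,2]),cv2.minAreaRect((k[:,:2]*1000).astype(np.float32)))
b=np.linalg.norm(P-[.4333,-.0087,.06],axis=-1)<.02; k=P[b]; k=k[k[:,2]>.068]; print(len(k),cv2.minAreaRect((k[:,:2]*1000).astype(np.float32)))
cv2.imwrite("pics/w9.png",p[...,::-1])
E
```

```text
15.95 [ 0.52937098 -0.03294162  0.30081346] [ 0.46  0.22 -0.54  1.86  0.12  1.1  -0.25]
1510 0.0369824203354278 ((532.541748046875, -20.353429794311523), (44.154441833496094, 28.342506408691406), 82.17339324951172)
396 0.056855705862371056 ((533.2710571289062, -20.241613388061523), (15.190908432006836, 15.315407752990723), 38.19259262084961)
523 ((433.8302001953125, -9.219049453735352), (17.074033737182617, 16.879337310791016), 72.39368438720703)
```

View pics/w9.png

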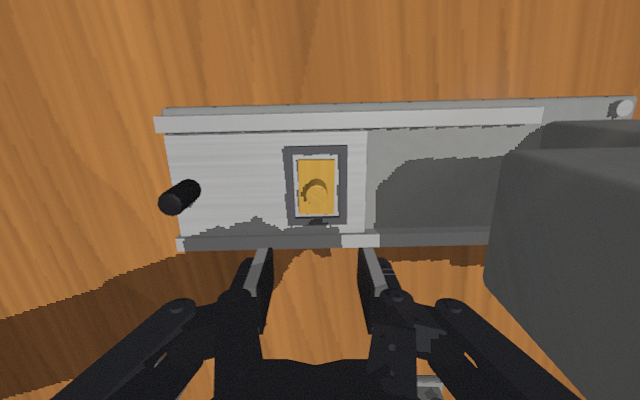

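The stud plate lies centred in the pocket (stud at (316,190)), 0.3 mm off centre and about 1° off square. Next, straddle the post at (180,197) to push the slide.

```bash
python3 - <<'E'
from h import *
plan([(.4345,-.0090,.30,83.6),(.4345,-.009,.226,83.6)],.5,.03)
E
```

```text
rows 7
[[0.012,-0.097,0.001,-0.0,-0.0,-0.001,0.5],[0.012,-0.097,0.001,-0.0,-0.0,-0.002,0.5],[0.012,-0.097,0.001,-0.0,-0.0,-0.001,0.5],[0.012,-0.097,0.001,-0.0,-0.0,-0.002,0.5],[0.0,-0.0,0.099,-0.0,-0.0,0.0,0.5]]
[[0.0,-0.0,0.098,-0.0,-0.0,0.0,0.5],[0.0,-0.0,0.099,-0.0,-0.0,0.0,0.5]]
```

apply_moves --pt "0.012 -0.097 0.001 0 0 -0.001 0.5" --pt "0.012 -0.097 0.001 0 0 -0.002 0.5" --pt "0.012 -0.097 0.001 0 0 -0.001 0.5" --pt "0.012 -0.097 0.001 0 0 -0.002 0.5" --pt "0 0 0 0 0 0 0.5"

```text
t: 16.45
position: [0.4324, -0.0083, 0.2993]
orientation: [-2.338, -2.097, 0.004]
wrist_force: [0.3, -0.8, 0.5]
opening: 0.0427
grip_force: 0.0
```

apply_moves --pt "0 0 0 0 0 0 0.5" --pt "0 0 0 0 0 0 0.5"

```text
t: 16.65
position: [0.4354, -0.0094, 0.3]
orientation: [-2.34, -2.096, -0.001]
wrist_force: [-0.5, 0.1, 0.6]
opening: 0.043
grip_force: 0.0
```

```bash
python3 - <<'E'
from h import *
s=r.read_state();print(s["t"],s["position"],s["qpos"].round(2))
plan([(.4345,-.009,.226,83.6)],.5,.03)
E
```

```text
16.65 [ 0.43541473 -0.00941268  0.30001489] [ 0.49  0.01 -0.57  2.07  0.01  1.06 -0.19]
rows 3
[[0.0,-0.001,0.099,0.0,-0.0,0.0,0.5],[0.001,-0.001,0.099,0.0,-0.0,0.0,0.5],[0.0,-0.002,0.098,0.0,-0.0,0.0,0.5]]
```

apply_moves --pt "0 0 0.099 0 0 0 0.5" --pt "0 0 0.099 0 0 0 0.5" --pt "0 0 0.098 0 0 0 0.5" --pt "0 0 0 0 0 0 0.7" --pt "0 0 0 0 0 0 0.7"

```text
t: 17.15
position: [0.4353, -0.0094, 0.2261]
orientation: [-2.339, -2.095, 0.0]
wrist_force: [-0.0, -0.8, 0.5]
opening: 0.0256
grip_force: 0.0
```

apply_moves --pt "0 0.02 0 0 0 0 0.7" --pt "0 0.03 0 0 0 0 0.7" --pt "0 0.04 0 0 0 0 0.7" --pt "0 0.04 0 0 0 0 0.7" --pt "0 0.04 0 0 0 0 0.7"

```text
t: 17.65
position: [0.4783, -0.0144, 0.2263]
orientation: [2.34, 2.095, 0.001]
wrist_force: [-3.1, 0.6, 1.5]
opening: 0.0258
grip_force: 1.4
```

apply_moves --pt "0 0.04 0 0 0 0 0.7" --pt "0 0.04 0 0 0 0 0.7" --pt "0 0.04 0 0 0 0 0.7" --pt "0 0.04 0 0 0 0 0.7" --pt "0 0.04 0 0 0 0 0.7"

```text
t: 18.15
position: [0.5275, -0.0198, 0.2259]
orientation: [-2.341, -2.095, 0.0]
wrist_force: [-3.6, 1.2, 2.5]
opening: 0.0254
grip_force: 1.5
```

```bash
python3 - <<'E'
from h import *
s=r.read_state();print(s["t"],s["position"],s["wrist_force"],s["opening"])
e=np.array([np.cos(np.radians(6.4)),-np.sin(np.radians(6.4))]); d=s["position"][:2]-np.array([.4335,-.009]); print(d@e, d@[-e[1],e[0]])
E
```

```text
18.15 [ 0.52753668 -0.01982125  0.22588845] [-3.60706012  1.24829664  2.47202459] 0.02540560352139928
0.09465686750131652 -0.00027164405950989845
```

apply_moves --pt "0 0.04 0 0 0 0 0.7" --pt "0 0.04 0 0 0 0 0.7" --pt "0 0.03 0 0 0 0 0.7" --pt "0 0.015 0 0 0 0 0.7" --pt "0 0 0 0 0 0 0.7"

```text
t: 18.65
position: [0.5584, -0.0233, 0.226]
orientation: [2.34, 2.095, 0.001]
wrist_force: [0.1, 0.6, -1.0]
opening: 0.0256
grip_force: 0.0
```

apply_moves --pt "0 0.01 0 0 0 0 0.7" --pt "0 0.01 0 0 0 0 0.7" --pt "0 0 0 0 0 0 0.7"

```text
t: 18.95
position: [0.5606, -0.0236, 0.2247]
orientation: [-2.337, -2.093, 0.008]
wrist_force: [-12.3, 0.6, 1.2]
opening: 0.0256
grip_force: 0.0
```

apply_moves --pt "0 0.008 0 0 0 0 0.7" --pt "0 0 0 0 0 0 0.7"

```text
t: 19.15
position: [0.5611, -0.0236, 0.2238]
orientation: [-2.335, -2.091, 0.013]
wrist_force: [-21.4, 1.5, 1.8]
opening: 0.0259
grip_force: 0.0
```

```bash
python3 - <<'E'
from h import *
s=r.read_state();print(s["t"],s["position"],s["wrist_force"],s["torque"],s["grip_force"])
p,P=cloud("wrist")
p2,P2=cloud("top")
cv2.imwrite("pics/w10.png",p[...,::-1])
for nm,Q,pp in(("w",P,p),("t",P2,p2)):
    k=Q[(np.linalg.norm(Q[...,:2]-[.5625,-.0235],axis=-1)<.03)&(Q[...,2]>.036)&(Q[...,2]<.08)]; 
    print(nm,len(k)); 
    if len(k): print(k.min(0),k.max(0))
E
```

```text
19.15 [ 0.56106411 -0.02355582  0.22380445] [-21.40686597   1.47301625   1.7620551 ] [ 0.30072809  2.66284107 -0.08902565] 0.0
w 3938
[ 0.53475987 -0.03657958  0.03619836] [ 0.58769152 -0.00956632  0.07999132]
t 0
```

View pics/w10.png

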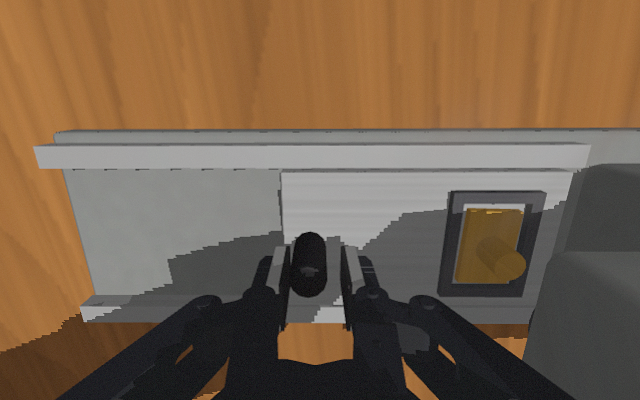

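The post (308,262) is loose between the pads, and the reaction acts about 124 mm below the flange (z about 0.10). So the open finger linkage is resting on the press head, not the slide on its stop. I'll back off and push with closed fingers from behind the post.

apply_moves --pt "0 -0.016 0 0 0 0 0.7" --pt "0 0 -0.06 0 0 0 0.7" --pt "0 0 -0.12 0 0 0 0.7" --pt "0 0 -0.05 0 0 0 0.7" --pt "0 0 0 0 0 0 0.7"

```text
t: 19.75
position: [0.5601, -0.0231, 0.2862]
orientation: [2.34, 2.095, -0.001]
wrist_force: [-9.9, 0.7, 1.3]
opening: 0.0257
grip_force: 0.0
```

```bash
python3 - <<'E'
from h import *
p,P=cloud("wrist"); s=r.read_state(); print(s["t"],s["position"],s["wrist_force"])
e=np.array([np.cos(np.radians(6.4)),-np.sin(np.radians(6.4))])
k=P[(np.linalg.norm(P[...,:2]-[.558,-.023],axis=-1)<.035)&(P[...,2]>.068)&(P[...,2]<.074)]
c=cv2.minAreaRect((k[:,:2]*1000).astype(np.float32)); print(len(k),c)
c0=np.array(c[0])/1000; d=c0-[.4335,-.009]; print("slide",d@e)
g=c0-e*.048
plan([(g[0],g[1],.275,83.6)],1,.03); 
E
```

```text
19.8 [ 0.56011438 -0.02323002  0.28541211] [-9.46419306  1.63537924  1.49946096]
543 ((557.2827758789062, -22.18874168395996), (17.215898513793945, 16.56301498413086), 1.3096154928207397)
slide 0.12448148656575925
rows 2
[[0.002,-0.102,0.021,-0.0,0.0,0.0,1],[0.001,-0.102,0.021,-0.0,0.0,0.0,1]]
```

apply_moves --pt "0.002 -0.102 0.021 0 0 0 1" --pt "0.001 -0.102 0.021 0 0 0 1" --pt "0 0 0 0 0 0 1" --pt "0 0 0 0 0 0 1" --pt "0 0 0 0 0 0 1"

```text
t: 20.3
position: [0.5113, -0.0173, 0.2742]
orientation: [2.34, 2.094, 0.003]
wrist_force: [0.1, -0.1, 0.6]
opening: 0.0001
grip_force: 0.0
```

```bash
python3 - <<'E'
from h import *
s=r.read_state(); print(s["t"],s["position"],s["wrist_force"],s["opening"])
p,P=cloud("wrist")
k=P[(np.linalg.norm(P[...,:2]-[.558,-.023],axis=-1)<.035)&(P[...,2]>.068)&(P[...,2]<.074)]
c=cv2.minAreaRect((k[:,:2]*1000).astype(np.float32)); print(len(k),c)
plan([(.509,-.0168,.22,83.6)],1,.03); 
E
```

```text
20.3 [ 0.51131416 -0.01731315  0.27422409] [ 0.12658287 -0.07267048  0.61991671] 0.00012322427841220576
613 ((557.0291137695312, -22.282302856445312), (17.210811614990234, 16.87814712524414), 41.028472900390625)
rows 2
[[0.0,-0.005,0.108,0.0,-0.0,0.0,1],[0.001,-0.005,0.108,0.001,-0.0,0.0,1]]
```

apply_moves --pt "0 0 0.108 0 0 0 1" --pt "0 0 0.108 0 0 0 1" --pt "0 0.03 0 0 0 0 1" --pt "0 0.025 0 0 0 0 1" --pt "0 0 0 0 0 0 1"

```text
t: 20.85
position: [0.5258, -0.0187, 0.2205]
orientation: [2.34, 2.094, 0.004]
wrist_force: [0.4, -0.7, 0.9]
opening: 0.0001
grip_force: 0.0
```

apply_moves --pt "0 0.014 0 0 0 0 1" --pt "0 0.014 0 0 0 0 1" --pt "0 0 0 0 0 0 1"

```text
t: 21.15
position: [0.5314, -0.0195, 0.2196]
orientation: [2.34, 2.095, 0.001]
wrist_force: [0.1, -0.4, -0.1]
opening: 0.0002
grip_force: 0.0
```

apply_moves --pt "0 0.012 0 0 0 0 1" --pt "0 0.012 0 0 0 0 1" --pt "0 0 0 0 0 0 1"

```text
t: 21.45
position: [0.5369, -0.0201, 0.219]
orientation: [-2.341, -2.095, 0.0]
wrist_force: [-1.2, -0.2, 1.0]
opening: 0.0
grip_force: 0.2
```

apply_moves --pt "0 0.01 0 0 0 0 1" --pt "0 0.01 0 0 0 0 1" --pt "0 0 0 0 0 0 1"

```text
t: 21.75
position: [0.5399, -0.0202, 0.2183]
orientation: [-2.337, -2.093, 0.008]
wrist_force: [-14.7, 0.6, 9.8]
opening: -0.0002
grip_force: 7.4
```

apply_moves --pt "0 0.006 0 0 0 0 1" --pt "0 0 0 0 0 0 1"

```text
t: 21.95
position: [0.5405, -0.0202, 0.2181]
orientation: [-2.336, -2.092, 0.011]
wrist_force: [-20.9, 1.2, 14.3]
opening: 0.0
grip_force: 10.4
```

apply_moves --pt "0 0.006 0 0 0 0 1" --pt "0 0 0 0 0 0 1"

```text
t: 22.15
position: [0.5411, -0.0202, 0.2178]
orientation: [-2.334, -2.091, 0.014]
wrist_force: [-26.0, 2.9, 18.5]
opening: -0.0003
grip_force: 13.5
```

```bash
python3 - <<'E'
from h import *
s=r.read_state(); print(s["t"],s["position"],s["wrist_force"],s["torque"])
E
```

```text
22.15 [ 0.5410687  -0.0202228   0.21780678] [-26.0029291    2.8556063   18.53272153] [ 0.45497215  5.15250847 -0.03158408]
```

Firm contact at the post now (lever arm about 0.16–0.2 m), so the slide is on its stop. Back off, raise and verify.

apply_moves --pt "0 -0.04 0 0 0 0 1" --pt "0 -0.06 0 0 0 0 1" --pt "0 -0.04 -0.08 0 0 0 1" --pt "0 -0.05 -0.14 0 0 0 1" --pt "0 0 -0.1 0 0 0 1"

```text
t: 22.65
position: [0.4967, -0.0154, 0.3006]
orientation: [2.34, 2.095, 0.001]
wrist_force: [0.9, 0.2, -0.2]
opening: -0.0001
grip_force: 0.0
```

apply_moves --pt "0 0 0 0 0 0 1" --pt "0 0 0 0 0 0 1"

```text
t: 22.85
position: [0.4978, -0.0159, 0.2994]
orientation: [2.34, 2.094, 0.002]
wrist_force: [0.6, 0.1, -0.3]
opening: 0.0
grip_force: 0.0
```

```bash
python3 - <<'E'
from h import *
p,P=cloud("wrist"); s=r.read_state(); print(s["t"],s["position"],s["wrist_force"])
e=np.array([np.cos(np.radians(6.4)),-np.sin(np.radians(6.4))])
k=P[(np.linalg.norm(P[...,:2]-[.562,-.023],axis=-1)<.035)&(P[...,2]>.068)&(P[...,2]<.074)]
c=cv2.minAreaRect((k[:,:2]*1000).astype(np.float32)); print(len(k),c)
d=np.array(c[0])/1000-[.4335,-.009]; print("slide",d@e)
b=(p[...,0].astype(int)-p[...,2]>40)&(np.linalg.norm(P-[.662,-.0347,.04],axis=-1)<.04)
k=P[b]; k=k[(k[:,2]>.028)&(k[:,2]<.041)]; print(len(k),np.median(k[:,2]) if len(k) else 0, cv2.minAreaRect((k[:,:2]*1000).astype(np.float32)) if len(k)>4 else 0)
# treadle tread: way
a=np.radians(-8.2);R2=np.array([[np.cos(a),-np.sin(a)],[np.sin(a),np.cos(a)]]);T=np.array([.5347,-.3041])
print("tread up",T+R2@[85e-3-.138*np.cos(.3)-.048*0,0],"down",T+R2@[-.053,0])
E
```

```text
22.9 [ 0.49746145 -0.01591298  0.29858039] [-0.65255407  0.25485834 -1.24703575]
490 ((561.989013671875, -22.701133728027344), (16.866003036499023, 16.920650482177734), 67.35829162597656)
slide 0.12921551049837596
1652 0.036841124152580104 ((660.9326171875, -33.83966064453125), (44.090824127197266, 30.271656036376953), 83.19246673583984)
tread up [ 0.48834241 -0.29741977] down [ 0.48224186 -0.29654067]
```

The slide reads 0.129 and the plate sits in the pocket at (661,-34) mm, where the nest should be. On to the treadle.

```bash
python3 - <<'E'
from h import *
plan([(.486,-.297,.30,81.8)],1,.036)
E
```

```text
rows 8
[[-0.14,0.01,-0.001,0.0,0.0,0.001,1],[-0.14,0.01,-0.001,0.0,0.0,0.001,1],[-0.14,0.011,-0.001,0.0,0.0,0.001,1],[-0.14,0.011,-0.001,0.0,0.0,0.001,1],[-0.14,0.012,-0.0,0.0,0.0,0.002,1]]
[[-0.141,0.012,-0.001,0.0,0.0,0.001,1],[-0.14,0.013,-0.0,0.0,0.0,0.002,1],[-0.14,0.014,-0.001,0.0,0.0,0.001,1]]
```

apply_moves --pt "-0.14 0.01 -0.001 0 0 0.001 1" --pt "-0.14 0.01 -0.001 0 0 0.001 1" --pt "-0.14 0.011 -0.001 0 0 0.001 1" --pt "-0.14 0.011 -0.001 0 0 0.001 1" --pt "-0.14 0.012 0 0 0 0.002 1"

```text
t: 23.4
position: [0.49, -0.1925, 0.2986]
orientation: [-2.359, -2.072, 0.001]
wrist_force: [0.0, 0.1, -0.7]
opening: 0.0001
grip_force: 0.0
```

apply_moves --pt "-0.141 0.012 -0.001 0 0 0.001 1" --pt "-0.14 0.013 0 0 0 0.002 1" --pt "-0.14 0.014 -0.001 0 0 0.001 1" --pt "0 0 0 0 0 0 1" --pt "0 0 0 0 0 0 1"

```text
t: 23.9
position: [0.4858, -0.2972, 0.2988]
orientation: [-2.373, -2.055, 0.001]
wrist_force: [-1.7, 0.0, -0.8]
opening: -0.0
grip_force: 0.0
```

apply_moves --pt "0 0 0.08 0 0 0 1" --pt "0 0 0.08 0 0 0 1" --pt "0 0 0.06 0 0 0 1" --pt "0 0 0.05 0 0 0 1" --pt "0 0 0.04 0 0 0 1"

```text
t: 24.4
position: [0.4861, -0.2958, 0.2222]
orientation: [-2.371, -2.059, 0.001]
wrist_force: [-3.8, 0.3, 8.0]
opening: 0.0002
grip_force: 3.7
```

apply_moves --pt "0 0 0.02 0 0 0 1" --pt "0 0 0 0 0 0 1"

```text
t: 24.6
position: [0.4859, -0.2958, 0.2172]
orientation: [-2.371, -2.058, 0.001]
wrist_force: [-4.9, 2.4, 8.7]
opening: 0.0
grip_force: 3.9
```

apply_moves --pt "0 0 0.012 0 0 0 1" --pt "0 0 0.006 0 0 0 1" --pt "0 0 0 0 0 0 1"

```text
t: 24.9
position: [0.4862, -0.2959, 0.2143]
orientation: [-2.372, -2.059, 0.001]
wrist_force: [-7.9, 1.7, 16.0]
opening: -0.0
grip_force: 7.7
```

apply_moves --pt "0 0 0.006 0 0 0 1" --pt "0 0 0 0 0 0 1"

```text
t: 25.1
position: [0.4863, -0.2958, 0.2139]
orientation: [-2.372, -2.059, 0.001]
wrist_force: [-11.4, 6.5, 28.1]
opening: -0.0004
grip_force: 13.7
```

The force rises steeply with the fingertips at z = 0.041, so the pedal is on its stop. Hold, then release.

apply_moves --pt "0 0 0 0 0 0 1" --pt "0 0 0 0 0 0 1" --pt "0 0 0 0 0 0 1" --pt "0 0 0 0 0 0 1" --pt "0 0 0 0 0 0 1"

```text
t: 25.6
position: [0.4863, -0.2959, 0.2139]
orientation: [-2.372, -2.059, 0.001]
wrist_force: [-12.1, 5.7, 27.4]
opening: 0.0
grip_force: 13.8
```

apply_moves --pt "0 0 -0.04 0 0 0 1" --pt "0 0 -0.06 0 0 0 1" --pt "0 0 -0.08 0 0 0 1" --pt "0 0 -0.12 0 0 0 1" --pt "0 0 -0.14 0 0 0 1"

```text
t: 26.1
position: [0.4859, -0.2959, 0.3221]
orientation: [-2.37, -2.058, 0.001]
wrist_force: [0.7, -0.3, -0.2]
opening: 0.0003
grip_force: 0.0
```

apply_moves --pt "0 0 -0.16 0 0 0 1" --pt "0 0 -0.16 0 0 0 1" --pt "0 0 0 0 0 0 1" --pt "0 0 0 0 0 0 1" --pt "0 0 0 0 0 0 1"

```text
t: 26.6
position: [0.4859, -0.2963, 0.4007]
orientation: [-2.371, -2.058, 0.001]
wrist_force: [0.9, 0.3, -0.1]
opening: 0.0004
grip_force: 0.0
```

```bash
python3 - <<'E'
from h import *
p,P=cloud("wrist"); s=r.read_state(); print(s["t"],s["position"],s["wrist_force"])
k=P[(np.linalg.norm(P[...,:2]-[.490,-.2975],axis=-1)<.008)&(P[...,2]<.12)]; print("tread z",np.median(k[:,2]))
k=P[(np.linalg.norm(P[...,:2]-[.562,-.0235],axis=-1)<.035)&(P[...,2]>.066)&(P[...,2]<.076)]; print("post",len(k),k.mean(0) if len(k) else 0)
b=(p[...,0].astype(int)-p[...,2]>40)&(np.linalg.norm(P-[.661,-.0343,.04],axis=-1)<.045); k=P[b]
print(len(k), k.mean(0) if len(k) else 0, [cv2.minAreaRect((k[:,:2]*1000).astype(np.float32))] if len(k)>4 else 0)
E
```

```text
26.65 [ 0.48589277 -0.29639374  0.40044242] [ 0.58088462 -0.35667518  0.17403883]
tread z 0.08325292965295544
post 0 0
0 0 0
```

```bash
python3 - <<'E'
from h import *
p,P=cloud("top")
k=P[(np.linalg.norm(P[...,:2]-[.562,-.0235],axis=-1)<.03)&(P[...,2]>.055)&(P[...,2]<.085)]; print("post",len(k),k.mean(0))
print(r.job_done())
E
```

```text
post 26 [ 0.5593009  -0.02271583  0.06915781]
the job is handed in; nothing more can be done
None
```

The job is handed in, with all four steps done in order in about 27 s: the bar fitting is in the empty compartment, the single-stud plate is in the pocket with the slide at about 129 of 130 mm, and the pedal was held at its stop for over 0.5 s and came back up; the finger linkage did lean on the press head at about 21 N during the first push, so I finished that push with closed fingers.

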